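Re-tension the cam clamp of a culture jar

TASK

The lid clamp of the culture jar was left too slack. Flip the red cam lever fully open, then turn the two-armed nut clockwise (seen from above) until it is snug, with its red-ended arm lying along the clamp bar and pointing at the middle of the lid, then flip the lever fully closed again so that the lid is squeezed onto its gasket. Leave the other things on the bench where they are.

Things in the scene. Friction and masses are not known exactly. Their poses are not given: they have to be found in the camera images.
- jar: Clear culture jar (flange 138 mm wide) with dishes inside, on a steel foot plate 64 x 226 x 10 mm; does not move when pushed. Origin: centre of the underside, on the worktop. z up; +y runs along the clamp bar to the stud with the nut, -y to the cam lever; -x is the front, towards which the lever closes. Aluminium bar 28 mm wide, 185 mm long, top 135 to 146 mm above the worktop.
- lever (a joint): Red cam lever swinging upright about the jar's y axis. 0 = closed: it points to the jar's -x, 45 degrees above level. It grows as the tip swings up and over to +x; 1.65 rad = fully open, leaning to +x, 40 degrees above level. Friction 0.15 N m: stays where it is left. Closing against the gasket takes about 3 N at the tip; closed, it holds at dead centre of its 7 mm eccentric.
- lever_pivot (a point): Axis of the lever, in the middle of its width: 102 mm to the jar's -y side, 50 mm above the worktop. Push the tip along its arc about this axis: a rough fingertip moved level against the closed lever can bind on it.
- lever_tip (a point): Outer end of the red lever, middle of its width, 95 mm from lever_pivot. The paddle is 20 mm wide (along the jar's y), 11 mm thick, its round end 17 mm. Tip 117 mm above the worktop when closed, 145 upright, 112 open.
- nut (a joint): Two-armed nut on an upright stud. Grows clockwise seen from above, sinking 1.9 mm per rad. At 3.0 rad the red-ended arm points along the bar to the middle of the lid (jar's -y) and, with the lever open, the bar's pad just touches the lid: snug. Starts at 0.3 to 1.5; range 0 to 4.2. Friction 0.25 N m (about 6 N at a ball); stays where it is left.
- nut_red_tip (a point): Centre of the red ball (18 mm) on one arm of the nut, 46 mm from the stud; a black ball lies opposite. Arms 11 mm thick, hub 26 mm wide. The balls' centres are 20 mm above the bar's top there.
- stud_axis (a point): Point on the stud's axis, 78 mm to the jar's +y side, at the height of the balls when the nut reads 0 (they sink 1.9 mm per rad). The stud (10 mm thick) ends 172 mm above the worktop.
- lid (a joint): How far the lid has been squeezed down onto its orange gasket (m). 0 = not squeezed; about 0.0027 when the clamp is closed with the nut snug; 0.0007 to 0.0016 in the slack start.
- bundle_a: Bundle of test tubes, 82 x 208 x 38 mm, bystander behind the jar. Origin: centre of its underside.
- marker_0: Blue marker pen, 131 mm long, 13 mm high, bystander at the front, right of the jar.
- plate_left_0: Petri dish, 93 mm wide, 16 mm high, bystander to the right at the front.
- plate_near_1: Petri dish, 93 mm wide, 15 mm high, bystander further right at the front.
- forceps: Steel forceps, 130 mm long, bystander at the right front.

How it is judged (in metres and radians):
On the way, in this order (a step that is already met when the one before it is completed fails the run):
1. the cam lever is flipped fully open (past 1.4 of 1.65 rad) (value of joint lever above 1.4 rad), for 0.1 s.
2. with the lever still open (past 1.25 rad), the nut is turned to snug (3.0 rad, within 0.55) (value of joint lever above 1.25 rad and value of joint nut between 2.45 and 3.55 rad), for 0.2 s.
At the end, for the whole second after the job is handed in: The lever is fully closed (under 0.12 rad), the nut stands at snug (3.0 rad, within 0.55) and the lid is squeezed 2.1 to 3.4 mm onto its gasket (value of joint lever below 0.12 rad and value of joint nut between 2.45 and 3.55 rad and value of joint lid between 0.0021 and 0.0034 m); the robot touches nothing.
It fails at once if a bystander on the bench is displaced by more than 30 mm (distance of any of bundle_a, marker_0, plate_left_0, plate_near_1, forceps from where it was at the start of the episode above 0.03 m).
It also fails if it takes over 67 s, if anything falls off the work surface, if the arm or the gripper's body presses on something with over 40 N, if the wrist force passes 120 N, or if a joint passes its speed limit or range.

ROBOT

A 7-joint arm with a two-finger parallel gripper is mounted at the origin on a cart in front of the work surface, level with it; the furniture and walls round the work are solid. World frame = base frame: x ahead of the robot, y to its left, z up, the work surface at z = 0. Lengths are in mm, angles in rad, forces in N, time in s.
With the tool pointing down it reaches from about 425 to 950 mm from the base axis. Payload 4.7 kg.
Tool frame: the origin (TCP) lies on the mounting face of the last link; the fingertips stand 182 mm ahead of it and the grasp point (between the pads) lies 164 mm ahead of it; y points along the fingers, z is the direction in which the jaws open and shut, and the axes are right-handed (so a half turn about y gives the same grasp; the last joint's range is limited). The gripper opens to 87 mm and grips with 3 to 60 N. Pads are 19 mm wide; open, the fingers measure 117 mm over their backs; the gripper's body (75 mm by 190 mm) begins 51 mm behind the grasp point.
Start: joints at [1.142, 0.469, -0.049, 1.532, 0.024, 1.141, -0.082], TCP at [262.768, -621.758, 404.773] pointing down, gripper open.
Joint ranges: [-2.59, 2.59], [-0.33, 1.99], [-1.39, 1.29], [0.1, 2.45], [-1.04, 4.18], [0.21, 1.99], [-2.66, 2.66]. Speed limits (rad/s): [2.57, 2.57, 3.14, 3.14, 3.14, 3.14, 3.14].

INTERFACE

Orientations are given as a unit quaternion [w, x, y, z].
In Python, from station import readout, snapshot, ctrl gives the robot as it stands.
- The arm moves only by the tool jog_arm, never from a script. Its argument "steps" is a list of rows, each a list of 5 numbers: the shift along the tool's x, y, z in m, then the turn about the tool's y in degrees, then the closure in counts, from 0 (fully open) to 255 (shut). A call has 1 to 20 rows; each row shifts and turns the commanded pose from where the row before left it, along the tool's axes as they then stand; what a row does not reach is not made up. A row lasts 1/12 s, in which the tool goes at most 41.7 mm and 7.16 degrees, less where a joint would pass 70% of its speed; a pose out of reach is approached as far as the arm can. A call is refused whole if a number of a shift passes 0.0417 or a number of a turn 7.16, either way. A call with a gripper value outside its range is refused whole. The fingers move at their own pace and stop on an object; "grip_force" is the grip in N (left out, the last holds). Time passes only in rows, so rows that do not move let the fingers close. It gives the time, the measured TCP pose, the force and the opening at its end, in the units of the state.
- readout.observe(): the state, without advancing time (a new reading comes with each control period).
- snapshot(name): name is "scene" or "top" or "wrist"; returns a dict with "frame" (384x512x3 uint8, red, green, blue), "z_map" (384x512 float32, mm along the optical axis (not along the pixel's ray), 0 where there is no reading), "fx", "fy", "cx", "cy" (pixels), "R" (3x3) and "t" (3): a world point X has camera coordinates R X + t; the wrist camera has in their place "tool_from_camera" (4x4, takes a point from camera to tool coordinates, whose origin is the TCP and whose axes are the tool frame's). Camera axes: x right, y down, z forward; pixel columns grow to the right and rows downward; lengths in mm; the calibration is good to about 2 mm. A picture is of the moment at which its call begins: read the wrist's pose just before it.
- ctrl.hand_in(): hands the job in, once; it reports no verdict.
The state is a dict: "time": time; "joint_positions": joint angles; "dq": joint speeds; "effort": joint torques, N m; "tool_pos": TCP position; "eef_rot": TCP orientation; "contact_force": force on the tool from outside, world axes, zero at the start; "moment": the same for the moment, N m; "opening": opening from 0.0 (shut) to 1.0 (fully open).
Only numpy, scipy, OpenCV 4.12 (cv2) and the standard library are available. Lean on these libraries where they do the work, as an engineer would, in place of code of your own. Each camera call takes 0.05 s, during which the arm holds its last target. There are 200 camera calls.

## Working session

There is one attempt and no reset: what is moved stays moved. The work goes in short steps, Python scripts to look and compute and a tool call to move; the robot and the scene stay as the last step left them, time stands still between calls to the robot, and variables do not carry over. Pictures are saved under pics/ and viewed, about 8 in all and at most 12, crops included, and the job is handed in when it is done.

Besides the shell and the picture viewer there is one more tool, called after "Request:" as name(argument=value, ...) on one line, values as JSON. jog_arm: Moves the arm, as the interface text tells. Its arguments: {"type":"object","properties":{"steps":{"type":"array","items":{"type":"array","items":{"type":"number"}}},"grip_force":{"type":"number"}},"required":["steps"]}

```bash
mkdir -p pics; ls; python3 - <<'E'
from station import readout, snapshot
import cv2,numpy as np
s=readout.observe();print({k:np.round(v,3).tolist() for k,v in s.items()})
for n in ("scene","top"):
    d=snapshot(n);cv2.imwrite(f"pics/{n}0.png",d["frame"][:,:,::-1]);np.savez(f"{n}0.npz",**d)
    print(n,np.round(-d["R"].T@d["t"]),d["fx"],np.round(d["R"],2).tolist())
d=snapshot("wrist");print(d["tool_from_camera"])
a=cv2.imread("pics/scene0.png");b=cv2.imread("pics/top0.png")
cv2.imwrite("pics/st0.png",cv2.resize(np.vstack([a,b]),(800,1200))[:, :][:1200])
E
```

```text
pics
{'time': 0.0, 'joint_positions': [1.142, 0.469, -0.049, 1.534, 0.024, 1.141, -0.082], 'dq': [-0.001, -0.002, -0.001, 0.002, 0.001, -0.001, -0.002], 'effort': [-0.0, -50.798, -0.08, -23.615, -0.061, 0.038, 0.0], 'tool_pos': [262.642, -621.543, 403.692], 'eef_rot': [0.14, -0.141, 0.694, -0.692], 'contact_force': [-1.356, 0.872, -1.066], 'moment': [-0.035, -0.025, 0.005], 'opening': 0.998}
scene [-169.  518.  807.] 352.0704569146856 [[-0.54, -0.84, -0.01], [-0.52, 0.34, -0.78], [0.66, -0.42, -0.62]]
top [-609.   41. 1585.] 494.78464824714695 [[-0.01, -1.0, -0.01], [-0.79, 0.01, -0.62], [0.62, -0.0, -0.79]]
[[-6.53390110e-04  9.63278638e-01  2.68502957e-01 -7.31683383e+01]
 [-1.07494771e-03 -2.68503536e-01  9.63278099e-01  1.99492710e+01]
 [ 9.99999209e-01  3.40769744e-04  1.21091172e-03  7.44706226e-01]
 [ 0.00000000e+00  0.00000000e+00  0.00000000e+00  1.00000000e+00]]
```

View pics/scene0.png

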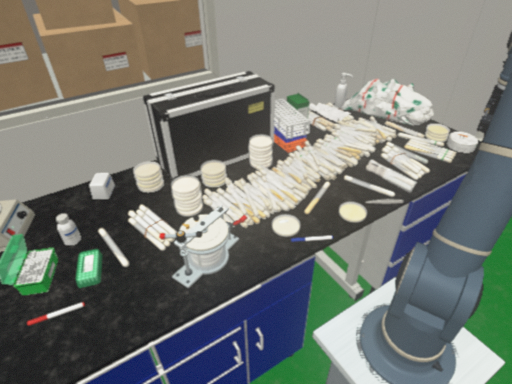

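View pics/top0.png

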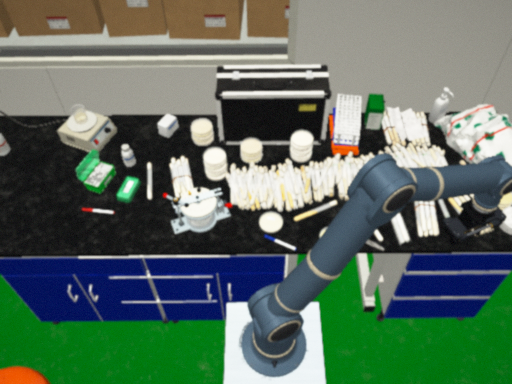

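```bash
cat > h.py <<'E'
import numpy as np,cv2
def cloud(d):
    v,u=np.mgrid[:384,:512];z=d["z_map"].astype(float)
    c=np.stack([(u-d["cx"])/d["fx"]*z,(v-d["cy"])/d["fy"]*z,z],-1)
    w=(c-d["t"])@d["R"]; w[z==0]=np.nan
    return w
def red(f):
    h=cv2.cvtColor(f,cv2.COLOR_RGB2HSV);return ((h[...,0]<8)|(h[...,0]>172))&(h[...,1]>150)&(h[...,2]>70)
E
python3 - <<'E'
from h import *
ims=[]
for n,(u0,v0) in (("scene",(150,190)),("top",(150,160))):
    d=dict(np.load(n+"0.npz"));w=cloud(d);f=d["frame"]
    c=f[v0:v0+100,u0:u0+100,::-1];ims.append(cv2.resize(c,(400,400),interpolation=cv2.INTER_CUBIC))
    r=red(f);k,l,st,ce=cv2.connectedComponentsWithStats(r.astype(np.uint8))
    for i in range(1,k):
        if st[i,4]>3 and 150<ce[i][0]<250 and 160<ce[i][1]<290: print(n,ce[i].round(),st[i,4],np.nanmedian(w[l==i],0).round(),np.nanmin(w[l==i],0).round(),np.nanmax(w[l==i],0).round())
cv2.imwrite("pics/c0.png",np.hstack(ims))
E
```

```text
scene [240. 220.] 26 [483. 164. 115.] [474. 150.  87.] [504. 174. 122.]
scene [162. 236.] 15 [491. 387. 167.] [487. 383. 161.] [494. 391. 170.]
top [164. 195.] 25 [610. 424.   3.] [485. 383.  -9.] [639. 441. 175.]
top [229. 205.] 34 [481. 159. 114.] [472. 144.  -5.] [585. 174. 124.]
```

View pics/c0.png

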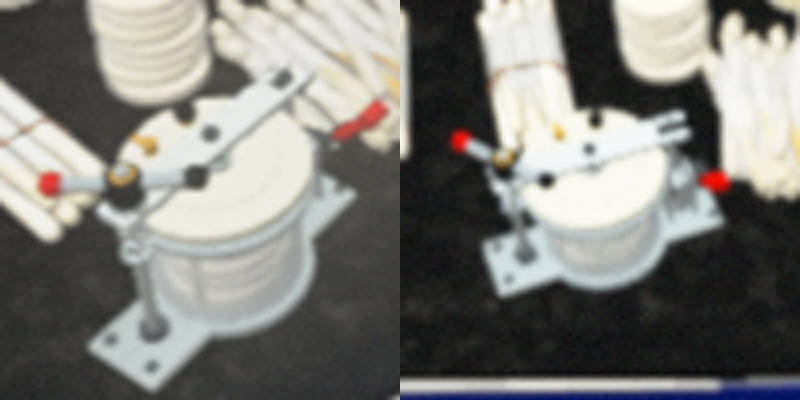

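```bash
python3 - <<'E'
from h import *
P=[]
for n in ("scene","top"):
    d=dict(np.load(n+"0.npz"));w=cloud(d).reshape(-1,3)
    m=(abs(w[:,0]-500)<150)&(abs(w[:,1]-260)<180)&(w[:,2]>5)&(w[:,2]<185)
    p=w[m];P.append(p)
    h,e=np.histogram(p[:,2],bins=np.arange(5,190,5));print(n,dict(zip(e[:-1].tolist(),h.tolist())))
    for lo,hi in((7,15),(100,112),(112,127),(135,150),(155,180)):
        q=p[(p[:,2]>lo)&(p[:,2]<hi)]
        if len(q): print(lo,hi,len(q),q.mean(0).round(),q.min(0).round(),q.max(0).round())
p=np.vstack(P)
# plot top-down height image 
img=np.zeros((360,360,3),np.uint8)
col=cv2.applyColorMap(np.arange(256,dtype=np.uint8)[:,None],cv2.COLORMAP_JET)[:,0]
o=np.argsort(p[:,2])
for x,y,z in p[o]:
    cv2.circle(img,(int(440-y)-0,int(650-x)),1,col[int(z*1.4)].tolist(),-1)
img=cv2.resize(img,(720,720),interpolation=0)[120:]
cv2.imwrite("pics/td.png",img)
E
```

```text
scene {5: 471, 10: 249, 15: 180, 20: 66, 25: 115, 30: 176, 35: 140, 40: 84, 45: 117, 50: 198, 55: 104, 60: 57, 65: 58, 70: 43, 75: 16, 80: 7, 85: 11, 90: 54, 95: 136, 100: 27, 105: 67, 110: 668, 115: 228, 120: 46, 125: 35, 130: 75, 135: 302, 140: 76, 145: 13, 150: 13, 155: 42, 160: 108, 165: 87, 170: 8, 175: 0, 180: 0}
7 15 624 [493. 293.  10.] [434.  81.   7.] [649. 392.  15.]
100 112 176 [467. 271. 109.] [432. 158. 100.] [569. 353. 112.]
112 127 873 [486. 267. 115.] [431. 145. 112.] [567. 354. 127.]
135 150 391 [497. 274. 139.] [454. 183. 135.] [545. 362. 150.]
155 180 245 [469. 345. 164.] [441. 297. 155.] [499. 393. 172.]
top {5: 388, 10: 175, 15: 101, 20: 59, 25: 85, 30: 137, 35: 111, 40: 74, 45: 111, 50: 122, 55: 74, 60: 52, 65: 28, 70: 19, 75: 9, 80: 8, 85: 12, 90: 38, 95: 52, 100: 32, 105: 102, 110: 295, 115: 182, 120: 38, 125: 31, 130: 84, 135: 132, 140: 64, 145: 11, 150: 7, 155: 25, 160: 40, 165: 40, 170: 7, 175: 4, 180: 0}
7 15 344 [494. 272.  10.] [355.  81.   7.] [650. 437.  15.]
100 112 237 [481. 265. 109.] [429. 148. 100.] [570. 352. 112.]
112 127 417 [489. 264. 116.] [430. 144. 112.] [567. 349. 127.]
135 150 207 [498. 272. 139.] [451. 189. 135.] [541. 363. 149.]
155 180 116 [468. 343. 164.] [437. 298. 155.] [498. 395. 178.]
```

View pics/td.png

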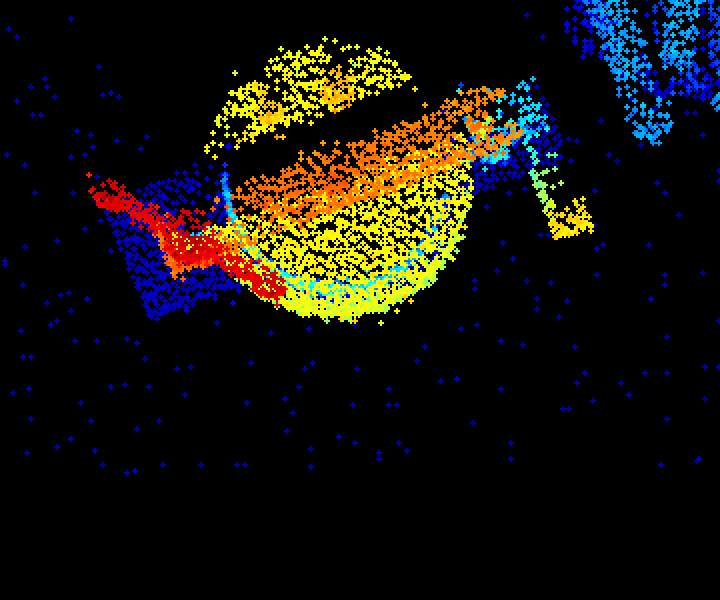

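```bash
python3 - <<'E'
from h import *
from scipy.optimize import least_squares as LS
for n in ("scene","top"):
    d=dict(np.load(n+"0.npz"));w=cloud(d).reshape(-1,3)
    m=(abs(w[:,0]-500)<150)&(abs(w[:,1]-260)<180)&(w[:,2]>5)&(w[:,2]<185)
    p=w[m]
    b=p[(p[:,2]>133)&(p[:,2]<150)&(p[:,1]<300)]
    rect=cv2.minAreaRect(b[:,:2].astype(np.float32));print(n,"bar",rect)
    l=p[(p[:,2]>98)&(p[:,2]<124)&(p[:,1]>200)];hull=cv2.convexHull(l[:,:2].astype(np.float32))[:,0]
    s=LS(lambda q:np.hypot(*(hull-q[:2]).T)-q[2],[492,275,69],loss='soft_l1');print("circ",s.x.round(1))
    s=LS(lambda q:np.hypot(*(hull-q[:2]).T)-69,[492,275],loss='soft_l1');print("circ69",s.x.round(1))
    t=p[p[:,2]>155];rect=cv2.minAreaRect(t[:,:2].astype(np.float32));print("nut",rect)
    mu=t[:,:2].mean(0);U,S,V=np.linalg.svd(t[:,:2]-mu);a=V[0];a=a if a[0]>0 else -a;k=(t[:,:2]-mu)@a;mid=mu+a*(k.min()+k.max())/2;print("mid",mid,"ext",np.ptp(k),"dir",np.degrees(np.arctan2(a[1],a[0])))
    f=p[(p[:,2]>6)&(p[:,2]<13.5)&(((p[:,1]>300)&(p[:,1]<390)&(p[:,0]<570)))];print("foot+",f.mean(0),cv2.minAreaRect(f[:,:2].astype(np.float32)))
    r=(red(d["frame"]).reshape(-1))[m]&(p[:,1]<200)&(p[:,2]>70);print("lev",p[r][p[r][:,2]>105].mean(0),p[r].round()[::2].tolist())
E
```

```text
scene bar ((511.6142272949219, 242.94664001464844), (31.29750633239746, 126.19078063964844), 23.063993453979492)
circ [498.7 274.3  69.2]
circ69 [498.8 274.1]
nut ((470.1822509765625, 345.1952819824219), (107.69099426269531, 22.60593605041504), 66.74954223632812)
mid [468.83695675 345.95854438] ext 107.95676413972726 dir 61.03959954793824
foot+ [466.58285397 347.44126917   9.15823249] ((482.149658203125, 346.3782043457031), (90.80928039550781, 76.32757568359375), 14.678399085998535)
lev [478.99981993 158.58825394 118.84714094] [[483.0, 154.0, 122.0], [482.0, 158.0, 120.0], [479.0, 153.0, 120.0], [479.0, 164.0, 122.0], [476.0, 158.0, 121.0], [478.0, 164.0, 119.0], [474.0, 160.0, 120.0], [478.0, 164.0, 115.0], [497.0, 167.0, 97.0], [488.0, 166.0, 104.0], [499.0, 170.0, 94.0], [490.0, 168.0, 99.0], [500.0, 173.0, 90.0]]
top bar ((517.7305908203125, 247.98007202148438), (48.46366882324219, 117.48258972167969), 20.251495361328125)
circ [499.2 274.3  71. ]
circ69 [499.  272.1]
nut ((470.3346252441406, 344.39984130859375), (109.337646484375, 27.987396240234375), 52.55156707763672)
mid [469.49611091 345.76248572] ext 109.81874906673646 dir 60.42603125955999
foot+ [461.29626857 350.44274152   9.1880821 ] ((448.7727355957031, 345.5452880859375), (190.3365020751953, 87.92342376708984), 0.8051413893699646)
lev [478.87782404 155.11409227 117.03690257] [[490.0, 152.0, 118.0], [503.0, 169.0, 94.0], [483.0, 159.0, 121.0], [480.0, 152.0, 124.0], [497.0, 172.0, 96.0], [478.0, 163.0, 121.0], [479.0, 155.0, 119.0], [479.0, 148.0, 120.0], [472.0, 162.0, 124.0], [472.0, 155.0, 122.0], [481.0, 149.0, 110.0], [473.0, 159.0, 116.0], [480.0, 152.0, 107.0], [475.0, 156.0, 106.0]]
```

```bash
cat >> h.py <<'E'
from scipy.spatial.transform import Rotation as Ro
C=np.array([499.,274]);yj=np.array([-.385,.923]);xj=np.array([.923,.385])
def rot(s): q=s["eef_rot"];return Ro.from_quat([q[1],q[2],q[3],q[0]]).as_matrix()
def st():
    from station import readout
    s=readout.observe();R=rot(s);p=np.array(s["tool_pos"]);t=p+182*R[:,1]
    d=t[:2]-C
    yaw=np.degrees(np.arctan2(R[1,2],R[0,2]))
    print("t",round(s["time"],2),"tip",t.round(1),"jar",(d@xj).round(1),(d@yj).round(1),"zyaw",yaw.round(1),"q",np.round(s["joint_positions"],2),"F",np.round(s["contact_force"],1),"op",round(s["opening"],2))
    return s,R,t
E
python3 - <<'E'
from h import *
s,R,t=st();print(R.round(3))
d=dict(np.load("top0.npz"));w=cloud(d).reshape(-1,3)
m=(w[:,2]>90)&(np.hypot(w[:,0]-520,w[:,1]-250)<420)&(w[:,0]>300)
q=w[m]
# tall things grid, 40mm cells
import collections
g=collections.defaultdict(list)
for p in q: g[(int(p[0]//50*50),int(p[1]//50*50))].append(p[2])
for k in sorted(g):
    if len(g[k])>5: print(k,round(np.percentile(g[k],95)),end="; ")
E
```

```text
t 0.15 tip [ 262.6 -621.3  221.9] jar -562.9 -735.4 zyaw -67.1 q [ 1.14  0.47 -0.05  1.53  0.02  1.14 -0.08] F [-0.4  0.5  0.6] op 1.0
[[-0.921 -0.001  0.389]
 [-0.389  0.001 -0.921]
 [ 0.    -1.    -0.002]]
(400, 200) 119; (400, 250) 121; (400, 300) 170; (450, 100) 119; (450, 150) 124; (450, 200) 119; (450, 250) 142; (450, 300) 167; (450, 350) 170; (500, 150) 138; (500, 200) 140; (500, 250) 140; (500, 300) 131; (550, 200) 117; (550, 250) 124; (650, 200) 112; (700, 150) 113; (700, 200) 113; (700, 250) 112; (750, 150) 113; (750, 200) 112; (750, 250) 111; (850, 50) 282; (850, 100) 278; (850, 150) 283; (850, 200) 280; (900, 50) 283; (900, 100) 286; (900, 150) 286; (900, 200) 286;
```

Request:
jog_arm(steps=[[-0.04,0,-0.0012,-3.4,255],[-0.04,0,-0.0012,-3.4,255],[-0.04,0,-0.0012,-3.4,255],[-0.04,0,-0.0012,-3.4,255],[-0.04,0,-0.0012,-3.4,255],[-0.04,0,-0.0012,-3.4,255],[-0.04,0,-0.0012,-3.4,255],[-0.04,0,-0.0012,-3.4,255],[-0.04,0,-0.0012,-3.4,255],[-0.04,0,-0.0012,-3.4,255],[-0.04,0,-0.0012,-3.4,255],[-0.04,0,-0.0012,-3.4,255],[-0.04,0,-0.0012,-3.4,255],[-0.04,0,-0.0012,-3.4,255],[-0.04,0,-0.0012,-3.4,255],[-0.04,0,-0.0012,-3.4,255],[-0.04,0,-0.0012,-3.4,255],[-0.04,0,-0.0012,-3.4,255],[-0.04,0,-0.0012,-3.4,255],[-0.04,0,-0.0012,-3.4,255]], grip_force=20)

```text
time: 1.82
tool_pos: [674.5, 12.1, 404.3]
eef_rot: [-0.504, 0.505, -0.495, 0.495]
contact_force: [0.3, 0.2, -0.1]
opening: 0.009
```

Request:
jog_arm(steps=[[-0.04,0,-0.0012,-3.4,255],[-0.04,0,-0.0012,-3.4,255],[-0.04,0,-0.0012,-3.4,255],[-0.04,0,-0.0012,-3.4,255],[-0.04,0,-0.0012,-3.4,255],[0,0,-0.035,-4,255],[0,0,-0.035,0,255],[0,0,-0.035,0,255],[0,0,-0.035,0,255],[0,0,-0.035,0,255],[0,0,0,0,255],[0,0,0,0,255]])

```text
time: 2.82
tool_pos: [477.3, 143.3, 404.8]
eef_rot: [-0.585, 0.586, -0.396, 0.397]
contact_force: [-0.2, -0.4, 0.3]
opening: 0.006
```

```bash
python3 -c "
from h import *
from station import snapshot
st()
d=snapshot('wrist');cv2.imwrite('pics/w1.png',d['frame'][:,:,::-1])"
```

```text
t 2.82 tip [477.4 143.  222.8] jar -70.4 -112.6 zyaw 21.9 q [ 0.18  0.24 -0.65  1.91  0.17  1.04 -0.16] F [-0.2 -0.4  0.3] op 0.01
```

View pics/w1.png

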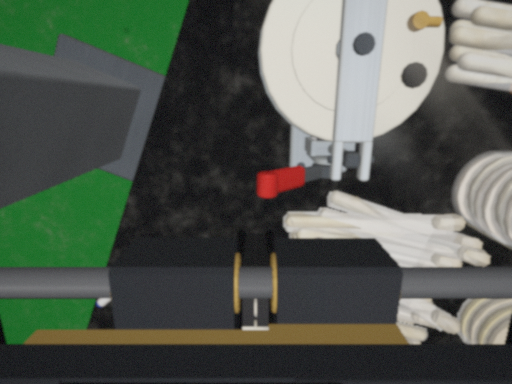

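```bash
cat >> h.py <<'E'
def wcloud():
    from station import readout,snapshot
    s=readout.observe();d=snapshot("wrist");v,u=np.mgrid[:384,:512];z=d["z_map"].astype(float)
    c=np.stack([(u-d["cx"])/d["fx"]*z,(v-d["cy"])/d["fy"]*z,z],-1);T=d["tool_from_camera"]
    w=(c@T[:3,:3].T+T[:3,3])@rot(s).T+np.array(s["tool_pos"]);w[z==0]=np.nan
    J=np.stack([(w[...,:2]-C)@xj,(w[...,:2]-C)@yj,w[...,2]],-1)
    return d["frame"],w,J
E
python3 - <<'E'
from h import *
f,w,J=wcloud()
r=red(f);p=J[r];p=p[np.isfinite(p[:,0])];print("red n",len(p),"mean tip",p[p[:,2]>110].mean(0).round(1),np.nanpercentile(p,[1,50,99],axis=0).round(1).tolist())
m=(J[...,2]>130)&(J[...,2]<152);p=J[m];print("bar",np.percentile(p,[.5,50,99.5],axis=0).round(1).tolist())
e=p[(p[:,1]<-80)];print("prongs",len(e),np.percentile(e,[1,25,50,75,99],axis=0).round(1).tolist())
for u,v in ((342,160),(340,175),(366,175),(353,150),(325,172),(315,130),(350,175),(265,185),(300,178)): print((u,v),J[v,u].round(1))
p=J[(J[...,2]>100)&(J[...,0]>85)&(J[...,1]<40)];print("stack",len(p),np.percentile(p,[1,50,99],axis=0).round(1).tolist() if len(p) else 0)
E
```

```text
red n 1169 mean tip [ -60.8 -103.3  119.8] [[-70.1, -146.7, -0.5], [-51.2, -103.8, 106.7], [-27.3, -94.7, 122.9]]
bar [[-13.9, -95.3, 131.1], [0.1, -28.0, 139.0], [15.5, 22.3, 145.4]]
prongs 692 [[-16.1, -96.8, 130.9], [-10.0, -90.8, 136.3], [-0.8, -85.8, 137.4], [8.8, -82.7, 138.4], [16.0, -80.2, 141.5]]
(342, 160) [ -4.9 -81.4 138.6]
(340, 175) [  29.1 -122.1    0.3]
(366, 175) [  59.5 -122.8   -0.8]
(353, 150) [ 42.4 -93.6  -0.1]
(325, 172) [  -1.4 -105.4   63.8]
(315, 130) [-21.4 -61.4 115.6]
(350, 175) [  41.3 -122.7   -1.8]
(265, 185) [ -60.7 -103.4  122. ]
(300, 178) [ -28.4 -105.8   87. ]
stack 16 [[156.6, -153.4, 100.1], [157.8, -148.4, 100.5], [159.0, -139.8, 101.9]]
```

Request:
jog_arm(steps=[[-0.003,0,-0.037,-0.7,255],[0,0.03,0,0,255],[0,0.03,0,0,255],[0,0.03,0,0,255],[0,0.023,0,0,255],[0,0,0,0,255],[0,0,0,0,255]])

```text
time: 3.5
tool_pos: [444.0, 133.6, 291.1]
eef_rot: [-0.588, 0.589, -0.393, 0.391]
contact_force: [0.7, -0.0, 0.4]
opening: 0.007
```

```bash
python3 -c "
from h import *
st()
for a in np.arange(0,1.66,.15):
  g=np.radians(135)-a; print(round(a,2),(95*np.cos(g)).round(1),(50+95*np.sin(g)).round(1),end=' | ')"
```

```text
t 3.5 tip [443.6 133.7 109.1] jar -105.2 -108.1 zyaw 22.6 q [ 0.14  0.34 -0.62  2.11  0.28  0.78 -0.26] F [ 0.7 -0.   0.4] op 0.01
0.0 -67.2 117.2 | 0.15 -56.4 126.5 | 0.3 -44.3 134.0 | 0.45 -31.3 139.7 | 0.6 -17.5 143.4 | 0.75 -3.4 144.9 | 0.9 10.9 144.4 | 1.05 24.8 141.7 | 1.2 38.3 137.0 | 1.35 50.8 130.3 | 1.5 62.3 121.8 | 1.65 72.3 111.6 |
```

Request:
jog_arm(steps=[[0,0,0.006,0,255],[0,0,0.006,0,255],[0,-0.002,0.003,0,255],[0,-0.0047,0.0054,0,255],[0,-0.0047,0.0054,0,255],[0,-0.0037,0.006,0,255],[0,-0.0037,0.006,0,255],[0,-0.0028,0.0065,0,255],[0,-0.0028,0.0065,0,255],[0,-0.0018,0.0069,0,255],[0,-0.0018,0.0069,0,255],[0,-0.0007,0.007,0,255],[0,-0.0007,0.007,0,255]])

```text
time: 4.58
tool_pos: [516.4, 163.5, 321.1]
eef_rot: [-0.588, 0.588, -0.392, 0.392]
contact_force: [-0.1, 0.5, 0.3]
opening: 0.006
```

```bash
python3 -c "
from h import *
st()
from station import snapshot
f,w,J=wcloud();p=J[red(f)];p=p[np.isfinite(p[:,0])&(p[:,1]>-125)];print(len(p),np.percentile(p,[1,50,99],axis=0).round(1).tolist())
d=snapshot('scene');w=cloud(d);p=w[red(d['frame'])];p=p[(abs(p[:,0]-520)<100)&(abs(p[:,1]-180)<70)&(p[:,2]>60)];print(len(p),np.stack([(p[:,:2]-C)@xj,(p[:,:2]-C)@yj,p[:,2]],1).round()[:12].tolist())
"
```

```text
t 4.58 tip [516.3 163.5 139.1] jar -26.6 -108.7 zyaw 22.6 q [ 0.09  0.41 -0.6   1.91  0.29  0.9  -0.26] F [-0.1  0.5  0.3] op 0.01
2302 [[-67.9, -118.7, 0.8], [-49.5, -102.0, 106.0], [-26.8, -94.5, 122.8]]
32 [[-59.0, -106.0, 120.0], [-61.0, -108.0, 119.0], [-60.0, -100.0, 121.0], [-62.0, -102.0, 120.0], [-65.0, -103.0, 121.0], [-67.0, -106.0, 120.0], [-59.0, -97.0, 119.0], [-63.0, -97.0, 121.0], [-64.0, -100.0, 119.0], [-66.0, -102.0, 119.0], [-67.0, -105.0, 116.0], [-57.0, -95.0, 115.0]]
```

Request:
jog_arm(steps=[[0,-0.02,-0.01,0,255],[0,0,-0.04,0,255],[0,0,-0.028,0,255],[0,0.02,0,0,255],[0,0.035,0,0,255],[0,0.004,0,0,255],[0,0,0.006,0,255],[0,0,0.006,0,255],[0,0,0,0,255]])

```text
time: 5.43
tool_pos: [456.9, 139.0, 283.7]
eef_rot: [0.59, -0.587, 0.392, -0.393]
contact_force: [0.1, 0.1, -0.2]
opening: 0.004
```

```bash
python3 -c "
from h import *
st()
from station import snapshot
d=snapshot('scene');cv2.imwrite('pics/s2.png',cv2.resize(d['frame'][180:260,200:300,::-1],(800,640),interpolation=2)[:600])
"
```

```text
t 5.43 tip [457.6 139.4 101.7] jar -90.1 -108.3 zyaw 22.6 q [ 0.12  0.37 -0.61  2.09  0.3   0.77 -0.28] F [ 0.1  0.1 -0.2] op 0.0
```

View pics/s2.png

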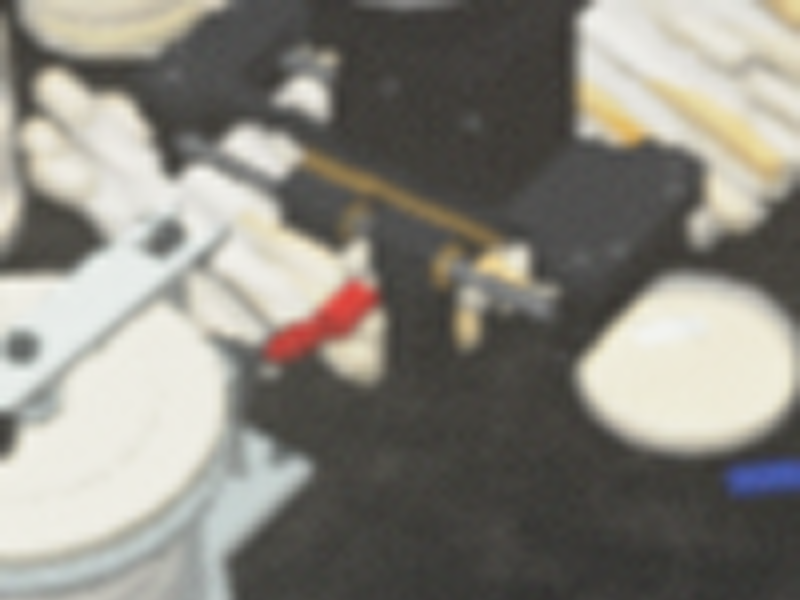

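```bash
python3 -c "
from h import *
from station import snapshot
s,R,t=st()
d=snapshot('scene');im=cv2.resize(d['frame'][120:260,200:340,::-1],(600,600),interpolation=2)
def pr(X):
  c=d['R']@X+d['t'];return ((d['fx']*c[0]/c[2]+d['cx']-200)*600/140,(d['fy']*c[1]/c[2]+d['cy']-120)*600/140)
for k in (0,18,69,182):
  q=pr(t-k*R[:,1]);print(k,np.round(q));cv2.circle(im,(int(q[0]),int(q[1])),4,(0,255,0),1)
J=wcloud()
f,w,_=J
# own gripper in tool coords
T=(w.reshape(-1,3)-s['tool_pos'])@R; m=(T[:,1]>60)&(T[:,1]<200)&(abs(T[:,0])<60)&(abs(T[:,2])<110)
T=T[m]
for y in range(60,200,15):
  q=T[(T[:,1]>=y)&(T[:,1]<y+15)]
  if len(q): print(y,len(q),q.min(0).round(),q.max(0).round())
cv2.imwrite('pics/s3.png',np.hstack([im]))
"
```

```text
t 5.48 tip [456.8 139.  101.6] jar -90.9 -108.4 zyaw 22.6 q [ 0.12  0.37 -0.61  2.09  0.3   0.77 -0.28] F [-0.  -0.8  0. ] op 0.01
0 [225. 447.]
18 [225. 428.]
69 [224. 370.]
182 [221. 226.]
60 11968 [-26.  68. -50.] [-23.  75.  48.]
75 28926 [-38.  75. -53.] [-21.  90.  52.]
90 14937 [-38.  90. -67.] [-11. 105.  64.]
105 956 [-37. 105. -81.] [  2. 120.  80.]
120 776 [ -8. 120.  -6.] [ 11. 135.   4.]
135 5956 [-60. 141.  -7.] [ -8. 150. 103.]
150 1617 [-60. 150.  -9.] [ -1. 165. 100.]
165 4637 [-60. 165. -10.] [ -7. 180.  92.]
180 1202 [-60. 180. -10.] [ -1. 195.  93.]
195 237 [-32. 195.  47.] [ -0. 200.  93.]
```

View pics/s3.png

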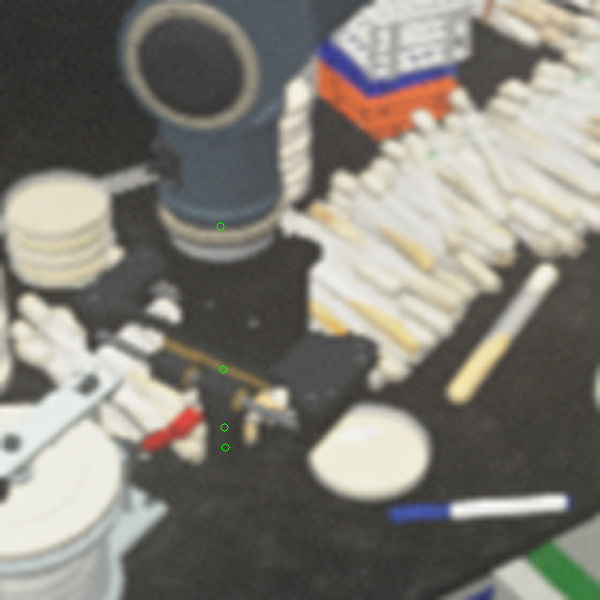

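Request:
jog_arm(steps=[[0,0,0.004,0,255],[0,-0.001,0.003,0,255],[0,-0.0047,0.0054,0,255],[0,-0.0047,0.0054,0,255],[0,-0.0037,0.006,0,255],[0,-0.0037,0.006,0,255],[0,-0.0028,0.0065,0,255],[0,-0.0028,0.0065,0,255]])

```text
time: 6.25
tool_pos: [493.8, 154.1, 305.8]
eef_rot: [-0.587, 0.59, -0.393, 0.392]
contact_force: [-3.5, -2.3, 2.8]
opening: 0.005
```

```bash
cat >> h.py <<'E'
def lev():
    from station import snapshot
    for n in ("scene","top"):
        d=snapshot(n);w=cloud(d);p=w[red(d['frame'])];p=p[np.isfinite(p[:,0])];p=p[(abs(p[:,0]-540)<110)&(abs(p[:,1]-180)<60)&(p[:,2]>60)]
        if len(p)<4: print(n,"few");continue
        q=np.stack([(p[:,:2]-C)@xj,(p[:,:2]-C)@yj,p[:,2]],1);m=q.mean(0);print(n,len(q),m.round(1),"lever~",(np.radians(135)-np.arctan2(m[2]-50,m[0])).round(2))
E
python3 -c "
from h import *
st();lev()"
```

```text
t 6.25 tip [493.2 153.6 123.8] jar -51.7 -108.9 zyaw 22.6 q [ 0.1   0.4  -0.61  1.98  0.3   0.86 -0.27] F [-3.5 -2.3  2.8] op 0.0
scene 16 [-35.5 -96.7 130.9] lever~ 0.37
top few
```

Request:
jog_arm(steps=[[0,-0.002,0.0065,0,255],[0,-0.002,0.007,0,255],[0,-0.002,0.007,0,255],[0,-0.001,0.007,0,255],[0,-0.001,0.007,0,255],[0,0,0.007,0,255],[0,0,0.007,0,255],[0,0,0.007,0,255],[0,0,0.007,0,255],[0,0,0.007,0,255],[0,0.001,0.007,0,255],[0,0.002,0.007,0,255],[0,0.002,0.006,0,255],[0,0.002,0.006,0,255],[0,0,0,0,255]])

```text
time: 7.6
tool_pos: [583.7, 191.7, 306.4]
eef_rot: [0.589, -0.588, 0.392, -0.393]
contact_force: [-0.9, 0.1, 0.5]
opening: 0.005
```

```bash
python3 -c "
from h import *
st();lev()"
```

```text
t 7.6 tip [584.  191.9 124.4] jar 46.9 -108.5 zyaw 22.6 q [ 0.03  0.53 -0.57  1.76  0.34  0.95 -0.29] F [-0.9  0.1  0.5] op 0.01
scene 16 [ 50.6 -98.7 115.6] lever~ 1.44
top 13 [ -3.3 -98.5 138.3] lever~ 0.75
```

Request:
jog_arm(steps=[[0,0.003,0.004,0,255],[0,0.003,0.004,0,255],[0,0.003,0.003,0,255],[0,0,0,0,255]])

```text
time: 8.03
tool_pos: [593.3, 195.4, 297.1]
eef_rot: [0.589, -0.588, 0.392, -0.392]
contact_force: [-0.7, 0.2, 0.7]
opening: 0.004
```

```bash
python3 -c "
from h import *
st();lev()"
```

```text
t 8.03 tip [593.4 195.5 115.1] jar 56.9 -108.8 zyaw 22.6 q [ 0.02  0.56 -0.56  1.74  0.36  0.94 -0.29] F [-0.7  0.2  0.7] op 0.0
scene 18 [ 60.3 -98.7 106.2] lever~ 1.61
top 14 [ -2.5 -95.6 145.4] lever~ 0.76
```

Request:
jog_arm(steps=[[0,-0.02,-0.01,0,255],[0,-0.04,0,0,255],[0,-0.04,0,-7,110],[0,0,0,-7.1,110],[0,0,0,-7.1,110],[0,0,0,-7.1,110],[0,0,0,-7.1,110],[0,0,0,-7.1,110],[0,0,0,-7.1,110],[0,0,0,-7.1,110],[0,0,0,-7.1,110],[0,0,0,-7.1,110],[0,0,0,-7.1,110],[0,0,0,-7.1,110],[0,0,0,-7.1,110],[0,0,0,-7.1,110],[0,0,0,-7.1,110],[0,0,0,-7.1,110],[0,0,0,-7.1,110],[0,0,0,0,110]])

```text
time: 9.8
tool_pos: [583.5, 191.0, 397.2]
eef_rot: [0.632, -0.632, -0.317, 0.317]
contact_force: [0.3, -0.8, -0.4]
opening: 0.567
```

```bash
python3 -c "
from h import *
s,R,t=st();lev()
T=np.array([491.5,386]);print('to ball tool x,z:',(R[:2,0]@(T-t[:2])).round(1),(R[:2,2]@(T-t[:2])).round(1))
from station import snapshot
d=snapshot('top');cv2.imwrite('pics/t4.png',cv2.resize(d['frame'][160:260,140:260,::-1],(720,600),interpolation=2))"
```

```text
t 9.8 tip [583.4 191.1 215.2] jar 46.0 -109.0 zyaw 143.3 q [ 0.35  0.61 -1.09  1.65  0.57  1.23  1.64] F [ 0.3 -0.8 -0.4] op 0.57
scene 28 [  60.5 -100.9  108.1] lever~ 1.59
top 43 [  54.3 -106.5  103.1] lever~ 1.58
to ball tool x,z: 101.4 190.1
```

View pics/t4.png

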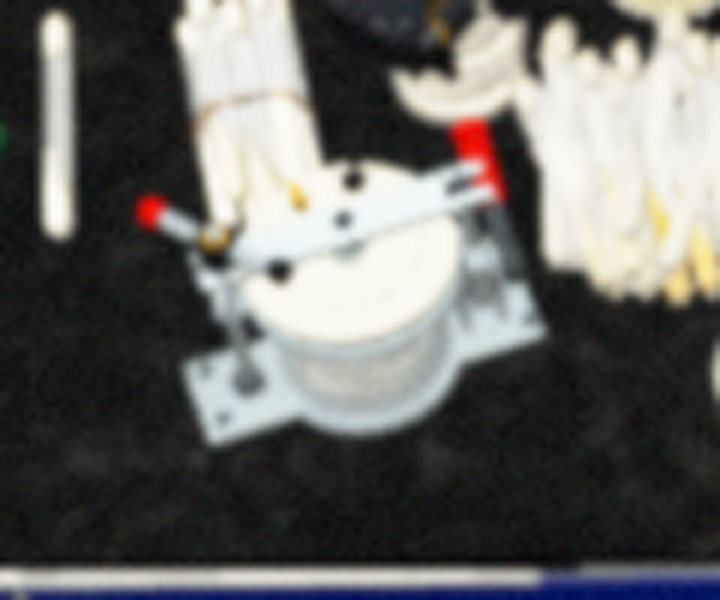

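Request:
jog_arm(steps=[[0.017,0,0.0317,0,110],[0.017,0,0.0317,0,110],[0.017,0,0.0317,0,110],[0.017,0,0.0317,0,110],[0.017,0,0.0317,0,110],[0.0165,0,0.0316,0,110],[0,0,0,-7.1,110],[0,0,0,0,110],[0,0,0,0,110]])

```text
time: 10.7
tool_pos: [492.0, 386.6, 397.3]
eef_rot: [-0.612, 0.612, 0.354, -0.354]
contact_force: [0.3, 0.2, -0.3]
opening: 0.571
```

```bash
python3 -c "
from h import *
s,R,t=st()
from station import snapshot
S=np.array([469,346.])
f,w,J=wcloud();p=w[red(f)];p=p[np.isfinite(p[:,0])&(p[:,2]>140)&(p[:,2]<185)];
if len(p): print('wrist red',len(p),p.mean(0).round(1),np.percentile(p,[2,98],axis=0).round(1).tolist())
d=snapshot('scene');w=cloud(d);p=w[red(d['frame'])];p=p[(abs(p[:,0]-480)<60)&(abs(p[:,1]-370)<60)&(p[:,2]>130)];print(len(p),p.mean(0) if len(p) else 0)
cv2.imwrite('pics/w5.png',f[:,:,::-1])
T=np.array([491.5,386]);print('to ball tool x,z:',(R[:2,0]@(T-t[:2])).round(1),(R[:2,2]@(T-t[:2])).round(1))"
```

```text
t 10.7 tip [492.1 386.4 215.3] jar 36.9 106.4 zyaw 150.1 q [-0.01  0.63 -1.09  1.62  0.59  1.25  1.4 ] F [ 0.3  0.2 -0.3] op 0.57
wrist red 472 [495.2 383.3 167.4] [[487.4, 376.4, 162.8], [502.9, 390.8, 170.4]]
16 [491.29391661 387.36895538 165.43121132]
to ball tool x,z: -0.6 0.3
```

View pics/w5.png

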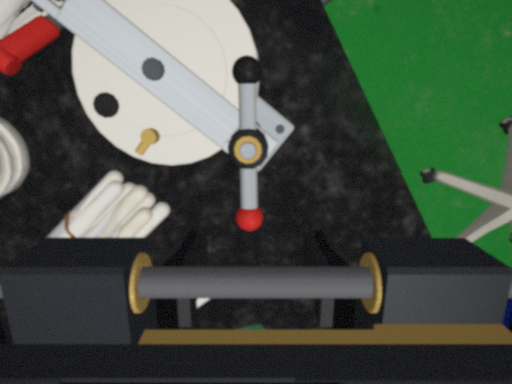

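Request:
jog_arm(steps=[[0,0.03,0,0,110],[0,0.028,0,0,110],[0,0,0,0,187],[0,0,0,0,187],[0,0,0,0,187],[0,0,0,0,187],[0,0,0,0,187]])

```text
time: 11.38
tool_pos: [492.2, 386.9, 341.4]
eef_rot: [0.612, -0.611, -0.356, 0.354]
contact_force: [-1.1, 0.7, 0.5]
opening: 0.306
```

```bash
python3 -c "
from h import *
s,R,t=st()"
```

```text
t 11.38 tip [492.6 387.2 159.4] jar 37.7 107.0 zyaw 150.3 q [-0.04  0.68 -1.05  1.68  0.64  1.16  1.36] F [-1.1  0.7  0.5] op 0.31
```

Request:
jog_arm(steps=[[-0.00025,0.0002,-0.0048,6,187],[-0.00025,0.0002,-0.0048,6,187],[-0.00025,0.0002,-0.0048,6,187],[-0.00025,0.0002,-0.0048,6,187],[-0.00025,0.0002,-0.0048,6,187],[-0.00025,0.0002,-0.0048,6,187],[-0.00025,0.0002,-0.0048,6,187],[-0.00025,0.0002,-0.0048,6,187],[-0.00025,0.0002,-0.0048,6,187],[-0.00025,0.0002,-0.0048,6,187],[-0.00025,0.0002,-0.0048,6,187]])

```text
time: 12.3
tool_pos: [516.2, 345.0, 339.8]
eef_rot: [0.71, -0.702, 0.034, -0.039]
contact_force: [6.7, 9.6, -4.2]
opening: 0.265
```

```bash
cat >> h.py <<'E'
def nut():
    s,R,t=st();S=np.array([469,346.])
    d=t[:2]-S;print("tool rel stud r",np.hypot(*d).round(1),"ang",np.degrees(np.arctan2(d[1],d[0])).round(1))
    from station import snapshot
    for n in ("scene","top"):
        d=snapshot(n);w=cloud(d);p=w[red(d['frame'])];p=p[np.isfinite(p[:,0])];p=p[(np.hypot(p[:,0]-469,p[:,1]-346)<65)&(p[:,2]>140)]
        if len(p): m=np.median(p,0);a=np.degrees(np.arctan2(m[1]-346,m[0]-469));print(n,len(p),m.round(1),"ang",a.round(1),"nut~",(3-np.radians(a+67.4)).round(2))
E
python3 -c "
from h import *
nut();lev()"
```

```text
t 12.3 tip [517.7 347.1 157.8] jar 45.4 60.3 zyaw 84.1 q [-0.1   0.56 -0.79  1.71  0.45  1.05  0.43] F [ 6.7  9.6 -4.2] op 0.27
tool rel stud r 48.7 ang 1.3
scene 19 [515.1 353.  165.6] ang 8.7 nut~ 1.67
top 11 [514.5 355.3 166.9] ang 11.6 nut~ 1.62
scene 29 [  59.9 -100.8  107.8] lever~ 1.59
top 44 [  53.3 -106.3  104.2] lever~ 1.56
```

Request:
jog_arm(steps=[[-0.00025,0.0001,-0.0048,6,187],[-0.00025,0.0001,-0.0048,6,187],[-0.00025,0.0001,-0.0048,6,187],[-0.00025,0.0001,-0.0048,6,187],[-0.00025,0.0001,-0.0048,6,187],[-0.00025,0.0001,-0.0048,6,187],[-0.00025,0.0001,-0.0048,6,187],[-0.00025,0.0001,-0.0048,6,187],[-0.00025,0.0001,-0.0048,6,187],[-0.00025,0.0001,-0.0048,6,187],[-0.00025,0.0001,-0.0048,6,187],[-0.00025,0.0001,-0.0048,6,187],[0,0,0,0,187],[0,0,0,0,187],[0,0,0,0,187]])

```text
time: 13.75
tool_pos: [481.1, 300.6, 337.5]
eef_rot: [0.552, -0.549, 0.442, -0.446]
contact_force: [6.8, -2.8, -1.7]
opening: 0.265
```

```bash
python3 -c "
from h import *
nut();lev()"
```

```text
t 13.75 tip [482.2 300.5 155.5] jar -5.3 30.9 zyaw 12.2 q [-0.23  0.41 -0.52  1.84  0.25  0.94 -0.65] F [ 6.8 -2.8 -1.7] op 0.27
tool rel stud r 47.4 ang -73.8
scene 3 [489.8 303.6 162.3] ang -63.9 nut~ 2.94
scene few
top 44 [  53.8 -106.4  103.5] lever~ 1.57
```

Request:
jog_arm(steps=[[0,0,0.001,0,130],[0,0,0,0,130],[0,0,0,0,130],[0,-0.03,0,0,130],[0,-0.04,0,0,130],[0,-0.01,0,0,130],[0,0,-0.02,0,255],[0,0,-0.04,0,255],[0,0,-0.04,0,255],[0,0,0,0,255]])

```text
time: 14.78
tool_pos: [374.8, 280.5, 415.3]
eef_rot: [-0.55, 0.555, -0.442, 0.442]
contact_force: [-0.0, -0.6, -0.8]
opening: 0.273
```

```bash
python3 -c "
from h import *
nut();lev()
s,R,t=st()
T=C+115*xj-109*yj;print('to behind lever x,z:',(R[:2,0]@(T-t[:2])).round(1),(R[:2,2]@(T-t[:2])).round(1))
"
```

```text
t 14.78 tip [374.  279.5 233.3] jar -113.2 53.2 zyaw 12.7 q [-0.19  0.17 -0.6   1.96  0.11  1.05 -0.62] F [-0.  -0.6 -0.8] op 0.27
tool rel stud r 115.9 ang -145.0
scene 12 [480.9 301.9 162.8] ang -74.9 nut~ 3.13
scene few
top 44 [  54.  -106.5  103.3] lever~ 1.58
t 14.98 tip [383.  281.2 234.7] jar -104.3 51.3 zyaw 12.3 q [-0.19  0.17 -0.59  1.95  0.11  1.05 -0.62] F [ 1.4  0.2 -1. ] op 0.1
to behind lever x,z: 118.4 244.5
```

Request:
jog_arm(steps=[[0,0,0,-5.2,255],[0,0,0,-5.1,255],[0.0229,0,0.0313,0,255],[0.0229,0,0.0313,0,255],[0.0229,0,0.0313,0,255],[0.0229,0,0.0313,0,255],[0.0229,0,0.0313,0,255],[0.0229,0,0.0313,0,255],[0.0229,0,0.0313,0,255],[0,0,0,0,255],[0,0,0,0,255]])

```text
time: 15.9
tool_pos: [649.4, 214.8, 414.0]
eef_rot: [-0.587, 0.588, -0.394, 0.393]
contact_force: [0.1, 0.1, -0.6]
opening: 0.007
```

```bash
python3 -c "
from h import *
st()
f,w,J=wcloud();m=(abs(J[...,0]-120)<55)&(abs(J[...,1]+112)<40)&np.isfinite(J[...,2]);p=J[m&(J[...,2]<150)]
for lo in range(65,175,10):
  q=p[(p[:,0]>=lo)&(p[:,0]<lo+10)]
  if len(q):print(lo,len(q),q[:,2].max().round())
p=J[red(f)];p=p[np.isfinite(p[:,0])&(p[:,1]>-125)&(p[:,1]<-80)];print(len(p),p.mean(0),np.percentile(p,[2,98],axis=0).round(1).tolist())
"
```

```text
t 15.9 tip [649.1 214.8 232. ] jar 115.7 -112.4 zyaw 22.3 q [-0.06  0.52 -0.48  1.48  0.25  1.2  -0.19] F [ 0.1  0.1 -0.6] op 0.01
65 880 117.0
75 614 112.0
85 585 3.0
95 582 2.0
105 570 2.0
115 580 2.0
125 581 3.0
135 574 2.0
145 574 3.0
155 1244 110.0
165 1216 110.0
1050 [  55.14875281 -105.81624991  100.40102878] [[29.8, -116.1, 0.6], [75.2, -97.3, 115.3]]
```

Request:
jog_arm(steps=[[-0.003,0.035,0,0,255],[0,0.035,0,0,255],[0,0.035,0,0,255],[0,0.031,0,0,255],[0,0,-0.012,0,255],[0,0,-0.012,0,255],[0,0,-0.003,0,255],[0,-0.0049,-0.0052,0,255],[0,-0.0049,-0.0052,0,255],[0,-0.004,-0.0059,0,255],[0,-0.004,-0.0059,0,255],[0,-0.003,-0.0065,0,255],[0,-0.003,-0.0065,0,255]])

```text
time: 17.03
tool_pos: [589.2, 197.3, 307.8]
eef_rot: [0.592, -0.585, 0.39, -0.394]
contact_force: [5.8, 2.6, 4.6]
opening: 0.007
```

```bash
python3 -c "
from h import *
st();lev()
"
```

```text
t 17.03 tip [591.1 198.3 125.8] jar 55.9 -105.4 zyaw 22.6 q [-0.05  0.52 -0.47  1.75  0.29  0.93 -0.24] F [5.8 2.6 4.6] op 0.01
scene 24 [  35.8 -100.9  133.8] lever~ 1.19
top 25 [  12.1 -104.6  115.3] lever~ 0.97
```

Request:
jog_arm(steps=[[0.003,-0.002,-0.006,0,255],[0,-0.002,-0.0065,0,255],[0,-0.002,-0.007,0,255],[0,-0.001,-0.007,0,255],[0,0,-0.007,0,255],[0,0,-0.007,0,255],[0,0,-0.007,0,255],[0,0,-0.007,0,255],[0,0,-0.007,0,255],[0,0,-0.007,0,255],[0,0.0005,-0.007,0,255],[0,0.001,-0.007,0,255],[0,0.002,-0.007,0,255],[0,0.002,-0.006,0,255],[0,0,0,0,255]])

```text
time: 18.38
tool_pos: [498.9, 155.6, 304.9]
eef_rot: [-0.587, 0.589, -0.393, 0.392]
contact_force: [-0.3, -1.2, 0.2]
opening: 0.005
```

```bash
python3 -c "
from h import *
st();lev()
"
```

```text
t 18.38 tip [498.3 155.2 122.9] jar -46.3 -109.4 zyaw 22.6 q [ 0.02  0.39 -0.5   1.97  0.25  0.85 -0.22] F [-0.3 -1.2  0.2] op 0.01
scene 29 [-54.6 -97.7 112.5] lever~ 0.07
top few
```

Request:
jog_arm(steps=[[0,0.0025,-0.0025,0,255],[0,0.0025,-0.0025,0,255],[0,0.0015,-0.0015,0,255],[0,0,0,0,255]])

```text
time: 18.82
tool_pos: [496.1, 154.6, 301.1]
eef_rot: [0.59, -0.587, 0.391, -0.394]
contact_force: [1.7, -0.2, 11.4]
opening: 0.008
```

```bash
python3 -c "
from h import *
st();lev()
"
```

```text
t 18.82 tip [497.2 154.9 119.1] jar -47.5 -109.2 zyaw 22.6 q [ 0.02  0.39 -0.5   1.99  0.25  0.82 -0.23] F [ 1.7 -0.2 11.4] op 0.01
scene 36 [-56.5 -97.8 110.6] lever~ 0.03
top few
```

Request:
jog_arm(steps=[[0,0.0025,-0.002,0,255],[0,0.002,-0.002,0,255],[0,0,0,0,255],[0,0,0,0,255]])

```text
time: 19.25
tool_pos: [494.9, 154.3, 299.5]
eef_rot: [0.593, -0.584, 0.389, -0.396]
contact_force: [4.6, 2.0, 20.7]
opening: 0.0
```

```bash
python3 -c "
from h import *
st();lev()
"
```

```text
t 19.25 tip [497.7 155.2 117.6] jar -47.0 -109.1 zyaw 22.6 q [ 0.02  0.38 -0.5   1.99  0.25  0.81 -0.23] F [ 4.6  2.  20.7] op 0.0
scene 37 [-56.8 -97.6 110.7] lever~ 0.03
top few
```

At the stop (force rises, lever doesn't move). Retreating upward and checking.

Request:
jog_arm(steps=[[0,-0.015,0.004,0,255],[0,-0.04,0,0,255],[0,-0.04,0,0,255],[0,-0.03,0,0,255],[0.04,0,0,0,255],[0.04,0,0,0,255],[0.04,0,0,0,255],[0.04,0,0,0,255],[0.04,0,0,0,255],[0,0,0,0,255],[0,0,0,0,255]])

```text
time: 20.27
tool_pos: [571.7, -34.0, 418.2]
eef_rot: [-0.587, 0.588, -0.395, 0.393]
contact_force: [0.4, 1.5, -0.3]
opening: 0.007
```

```bash
python3 -c "
from h import *
nut();lev()
from station import snapshot
ims=[]
for n,(u,v) in (('scene',(150,190)),('top',(150,160))):
  d=snapshot(n);ims.append(cv2.resize(d['frame'][v:v+100,u:u+100,::-1],(400,400),interpolation=2))
  o=dict(np.load(n+'0.npz'))
  def L(d):
    w=cloud(d);p=w[red(d['frame'])];p=p[(abs(p[:,0]-500)<60)&(abs(p[:,1]-165)<40)&(p[:,2]>60)];return p.mean(0).round(1)
  def Z(d):
    w=cloud(d);q=w.reshape(-1,3);r=np.hypot(q[:,0]-499,q[:,1]-274);m=(r<50)&(q[:,2]>108)&(q[:,2]<124);return np.median(q[m,2]).round(2)
  print(n,'lever before/after',L(o),L(d),'lid z',Z(o),Z(d))
cv2.imwrite('pics/e.png',np.hstack(ims))"
```

```text
t 20.27 tip [571.3 -34.  236.2] jar -51.9 -312.1 zyaw 22.3 q [ 0.33  0.32 -0.43  1.75  0.15  1.11  0.23] F [ 0.4  1.5 -0.3] op 0.01
tool rel stud r 393.6 ang -74.9
scene 10 [479.3 301.8 163.1] ang -76.9 nut~ 3.17
top 9 [482.3 301.6 165. ] ang -73.3 nut~ 3.1
scene 26 [-56.2 -98.  110.5] lever~ 0.04
top 28 [ -58.1 -101.5  111.1] lever~ 0.02
scene lever before/after [485.6 162.9 109.8] [484.9 161.8 110.3] lid z 114.55 112.79
top lever before/after [485.8 158.3 109.8] [484.1 158.  111.5] lid z 114.07 112.56
```

View pics/e.png

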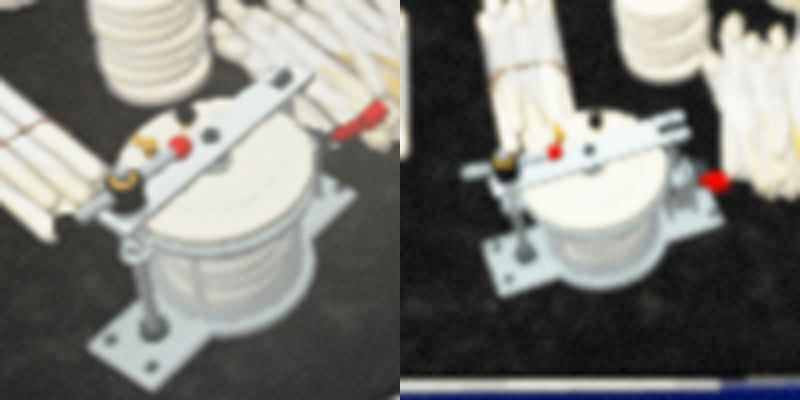

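```bash
python3 -c "
from station import ctrl;print(ctrl.hand_in())"
```

```text
the job is handed in; nothing more can be done
None
```

The clamp is tightened and the job is handed in, at about 20 s of the 67 s allowed. I flipped the lever open, turned the nut clockwise to snug, and flipped the lever closed again. The hand-in reports no verdict.

| Check | Result |
|---|---|
| Lever when opened | About 1.6 rad (needed 1.4), and still about 1.57 rad once the nut was turned |
| Nut at the end | About 3.1 rad (needed 3.0 within 0.55), red arm along the bar pointing at the middle of the lid |
| Lever at the end | 0.02 to 0.04 rad, matching its closed position in the first pictures; pressing to about 20 N moved it no further |
| Lid | 1.5 to 1.8 mm lower than at the start, by camera depth |
| Robot | Clear of everything |

- **Lid squeeze:** I could not measure this directly. Adding the drop to the stated slack start (0.7 to 1.6 mm) gives roughly 2.2 to 3.4 mm, which is about the required band. That is close to both limits given the camera's accuracy.
- **First opening attempt:** The first push missed, because the closed fingers are thinner than I assumed and passed over the lever without moving it. I repeated it lower and closer.
- **Camera disagreements:** While the gripper hid the lever, the top camera gave odd lever angles (about 0.76 rad with the lever open). Both cameras agreed once the arm was out of the way.
- **Bystanders:** I did not measure their positions at the end. None was touched as far as I know, and the test tubes in the last crop look unmoved.

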